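Scan a microscope slide case and file it in its own bay

TASK

Book in the yellow slide case: set it down upright inside the black pad with the white outline with its white barcode label facing the scanner's nose and let go, then squeeze the clamped scanner's orange trigger all the way in, keep it there for about half a second and let it spring back out while the case still stands there. Then file the case upright on the floor of the empty yellow bay of the rack and let go; set the case down rather than dropping it, and leave the blue case, the jar, the pen pot and the mouse where they are.

Things in the scene. Friction and masses are not known exactly. Their poses are not given: they have to be found in the camera images.
- case: Loose yellow slide case, a closed upright box 80 (x) x 30 (y) x 50 (z) mm, about 90 g, gripped across its 30 mm width. Origin at the centre of its underside, z up. The white barcode label is on its -y face and folds over onto the top along that edge. It starts on the bench with its x within 0.35 rad of world x.
- case_label (a point): Point at the middle of the label on the case's -y face, 20 mm above its underside.
- station: Fixed scan station, origin on the bench; offsets (mm) are in its frame, z up, within 0.1 rad of the world axes. A 6 mm plate (x -10 to 90, y -160 to 135) carries a white pistol scanner clamped on its side and, before its nose, a black pad. Barrel along y: x 7 to 73, y -155 to -15, top at z 87, nose at the +y end; its grip sticks out towards -x.
- pad (a point): Centre of the black pad's surface, at station (40, 105, 6): 96 (x) x 46 (y) mm with a white outline. Axes as the station; the scanner's nose is 120 mm away on its -y side, so a case standing straight with its label to the nose has its x and y axes along the pad's.
- nose (a point): Middle of the red window in the scanner's nose, at station (40, -15, 55); it looks along +y at the pad.
- grip_mid (a point): Point on the scanner grip's centre line beside the trigger's pressing place, at station (-40, -100, 55). The straight white grip spans x -100 to 10, y -115 to -85, z 40 to 70, free all round, 40 mm above the bench. To squeeze, fingers come from above: one behind the grip (-y side), one in front of the trigger (+y side).
- trigger (a joint): Orange sprung trigger on the grip's +y face: 0 = out (rest), 0.32 rad = fully squeezed (stop). A lever 55 long, 10 thick, z 45 to 65, on a vertical hinge at station (5, -80), free end to -x; it swings to -y when pressed. Grip plus trigger there: 56 mm across at rest, 40 mm squeezed (y -115 to -75). 2 N starts it, 6 N holds it fully in; it springs back when let go.
- trigger_face (a point): The pressing place on the outer (+y) face of the trigger, 45 mm from its hinge, at z 55; it moves with the trigger.
- rack: Fixed rack plate, 115 (x) x 206 (y) x 6 mm, origin at the centre of its underside. Three bays stand on it in a row along its y, 70 mm apart, in any order of colour.
- bay_yellow: Fixed yellow bay, home of the yellow case: open-topped tray on the rack plate, outside 98 (x) x 48 (y) x 18 mm, inside 90 x 40 mm, walls 4 mm thick, 14 mm high above its floor. Origin at the centre of its underside, axes as the rack. The case goes in lengthwise along the bay's x, either way round. Empty at the start.
- bay_yellow_floor (a point): Centre of the yellow bay's inner floor (4 mm above the bay's origin).
- bay_blue: Fixed blue bay, same size; holds the blue case.
- bay_green: Fixed green bay, same size; empty, to be left empty.
- blue_case: Blue slide case, same size and make as the yellow one, standing in the blue bay. Leave it. Origin at the centre of its underside.
- jar: Loose amber glass jar, 50 mm diameter, 70 mm high, on the bench nearer the robot. Leave it. Origin at the centre of its underside.
- pen_pot: Loose grey pot of 68 mm diameter, 75 mm high, with two pens up to about 125 mm high, on the bench nearer the robot. Leave it. Origin at the centre of its underside.
- mouse: Loose black computer mouse 100 x 58 x 24 mm on a green round mat beyond the work. Leave it. Origin at the centre of its underside.
Not all that is in view belongs to the job. Leave any pink, red or turquoise look-alike of the case alone.

How it is judged:
On the way, in this order (a step that is already met when the one before it is completed fails the run):
1. The yellow case stands upright, still and let go inside the pad, label towards the nose, trigger out (x of case in the frame of pad between -0.015 and 0.015 m and y of case in the frame of pad between -0.013 and 0.013 m and z of case in the frame of pad between -0.004 and 0.005 m and y of case_label in the frame of pad below 0 m and angle between case's own z axis and vertical below 0.1 rad and angle between the x axis of case and the x axis of pad, either way round below 0.25 rad and contact force between the fingers and case below 0.2 N and linear speed of case below 0.03 m/s and value of joint trigger below 0.06 rad), for 0.2 s.
2. The trigger is squeezed in (over 0.25 rad for 0.3 s) with the case there (x of case in the frame of pad between -0.015 and 0.015 m and y of case in the frame of pad between -0.013 and 0.013 m and z of case in the frame of pad between -0.004 and 0.005 m and y of case_label in the frame of pad below 0 m and angle between case's own z axis and vertical below 0.1 rad and angle between the x axis of case and the x axis of pad, either way round below 0.25 rad and value of joint trigger above 0.25 rad), for 0.3 s.
3. The trigger has sprung back out (under 0.06 rad) with the case still there (x of case in the frame of pad between -0.015 and 0.015 m and y of case in the frame of pad between -0.013 and 0.013 m and z of case in the frame of pad between -0.004 and 0.005 m and y of case_label in the frame of pad below 0 m and angle between case's own z axis and vertical below 0.1 rad and angle between the x axis of case and the x axis of pad, either way round below 0.25 rad and value of joint trigger below 0.06 rad), for 0.1 s.
At the end, for the whole second after the job is handed in: The yellow case stands upright (within 0.1 rad) and still on the floor of the yellow bay (under 5 mm above it, centre within 12 mm, lengthwise), let go, and the trigger is out (under 0.06 rad) (horizontal distance between case and bay_yellow_floor below 0.012 m and z of case in the frame of bay_yellow_floor below 0.005 m and angle between case's own z axis and vertical below 0.1 rad and angle between the x axis of case and the x axis of bay_yellow, either way round below 0.25 rad and linear speed of case below 0.02 m/s and contact force between the fingers and case below 0.2 N and value of joint trigger below 0.06 rad); the robot touches nothing.
It fails at once if the blue case, jar, pen pot or mouse moved by more than 20 mm (distance of any of blue_case, jar, pen_pot, mouse from where it was at the start of the episode above 0.02 m).
It fails at once if the case dropped (falling out of the fingers faster than 0.7 m/s, a drop of some 25 mm) (contact force between the fingers and case below 0.05 N and linear speed of case above 0.7 m/s).
It fails at once if the case tipped over (angle between case's own z axis and vertical above 1 rad).
It also fails if it takes over 69 s, if anything falls off the work surface, if the arm or the gripper's body presses on something with over 40 N, if the wrist force passes 120 N, or if a joint passes its speed limit or range.

ROBOT

A 6-joint arm with a two-finger parallel gripper is mounted at the origin on the work surface. World frame = base frame: x ahead of the robot, y to its left, z up, the work surface at z = 0. Lengths are in m, angles in rad, forces in N, time in s.
With the tool pointing down it reaches from about 0.325 to 0.775 m from the base axis. Payload 5.5 kg.
Tool frame: the origin (TCP) lies between the finger pads; the fingertips stand 17 mm ahead of it and the grasp point (between the pads) lies 2 mm behind it; z points along the fingers, y is the direction in which the jaws open and shut (so a half turn about z gives the same grasp; the last joint's range is limited). The gripper opens to 88 mm and grips with 3 to 60 N. Pads are 20 mm wide; open, the fingers measure 115 mm over their backs; the gripper's body (75 mm by 178 mm) begins 61 mm behind the grasp point.
Start: joints at [1.165, 0.091, 1.231, -0, 1.82, -0.057], TCP at [0.205, 0.564, 0.24] pointing down, gripper open.
Joint ranges: [-2.87, 2.87], [-0.86, 2.18], [0.17, 2.46], [-1.51, 4.65], [0.06, 2.69], [-2.65, 2.65]. Speed limits (rad/s): [2.57, 2.57, 3.01, 3.14, 3.14, 3.14].

INTERFACE

Orientations are given as a rotation vector (axis times angle).
In Python, from station import movep, move_straight, goto_joints, gripper_to, sleep, solve_ik, camera, camera_info, MotionError, sign_off, get_time, get_joints, get_qd, get_tau, get_tool_pos, get_ee_rot, get_ft_force, get_wrist_torque, get_finger_gap gives the robot as it stands. Calls block until the motion is done:
- movep(position, orientation): joint-space move of the TCP to a pose.
- move_straight(position, orientation=None, v=0.15, guard=None): straight line of the TCP; orientation=None keeps the orientation; v is the mean speed in m/s. With guard (N) it stops when the force on the tool has changed by that much, and returns True; else False.
- goto_joints(angles): joint-space move.
- gripper_to(opening): opening from 0.0 (shut) to 1.0 (fully open); the grip force is fixed at half the most; returns when the fingers have stopped.
- sleep(seconds).
- solve_ik(position, orientation): joint angles nearest the present ones, or None.
- camera(name): name is "side" or "top"; returns the picture (400x640x3 uint8, red, green, blue); there is no depth.
- camera_info(name): a dict with "fx", "fy", "cx", "cy" (pixels), "world_from_camera" (4x4, takes a point from camera to world coordinates). Camera axes: x right, y up, looking along -z (the intrinsics and any distortion apply to the point x, -y, -z); pixel columns grow to the right and rows downward; lengths in m; the calibration is good to about 2 mm. A picture is of the moment at which its call begins. camera_info takes no time and is no camera call.
A pose or a line that the arm cannot do raises MotionError and nothing moves.
- sign_off(): hands the job in, once; it reports no verdict.
Readings, each from a call of its own:
- get_time(): time.
- get_joints(): joint angles.
- get_qd(): joint speeds.
- get_tau(): joint torques, N m.
- get_tool_pos(): TCP position.
- get_ee_rot(): TCP orientation.
- get_ft_force(): force on the tool from outside, world axes, zero at the start.
- get_wrist_torque(): the same for the moment, N m.
- get_finger_gap(): opening from 0.0 (shut) to 1.0 (fully open).
Only numpy, scipy, OpenCV 4.12 (cv2) and the standard library are available. Lean on these libraries where they do the work, as an engineer would, in place of code of your own. Each camera call takes 0.05 s, during which the arm holds its last target. There are 200 camera calls.

## Working session

There is one attempt and no reset: what is moved stays moved. The work goes in short steps, each a Python script; the robot and the scene stay as the last script left them, time stands still between calls to the robot, and variables do not carry over. Pictures are saved under pics/ and viewed, about 8 in all and at most 12, crops included, and the job is handed in when it is done.

```bash
ls; mkdir -p pics; python3 - <<'E'
from station import *
import cv2,numpy as np
for n in("side","top"):
    im=camera(n); cv2.imwrite(f"pics/{n}0.png",im[:,:,::-1]); print(n,camera_info(n))
print(get_time(),get_ee_rot(),get_finger_gap())
E
```

```text
pics
side {'fx': 453.3525673812945, 'fy': 453.3525673812945, 'cx': 325.87623605981975, 'cy': 204.64222828753157, 'world_from_camera': array([[ 8.09948745e-01,  4.66432677e-01, -3.55560949e-01,
         1.22948453e-01],
       [-5.86500591e-01,  6.44441620e-01, -4.90624147e-01,
        -5.86269973e-01],
       [ 2.95139667e-04,  6.05917119e-01,  7.95527723e-01,
         9.99766773e-01],
       [ 0.00000000e+00,  0.00000000e+00,  0.00000000e+00,
         1.00000000e+00]])}
top {'fx': 476.5111817580386, 'fy': 476.5111817580386, 'cx': 315.94075299984024, 'cy': 196.61058303786504, 'world_from_camera': array([[ 0.00680976,  0.99826146, -0.05854651,  0.47634871],
       [-0.99992366,  0.0074014 ,  0.00989456, -0.00413751],
       [ 0.01031068,  0.05847466,  0.99823565,  1.13705494],
       [ 0.        ,  0.        ,  0.        ,  1.        ]])}
0.1 [-5.45030845e-01 -3.09355758e+00  2.67572322e-03] 0.996283155366789
```

View pics/top0.png

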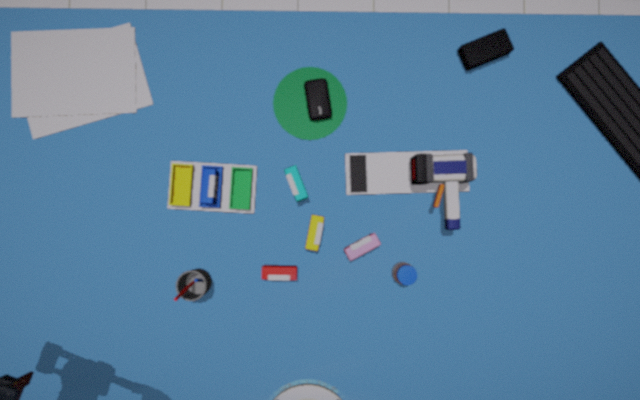

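View pics/side0.png

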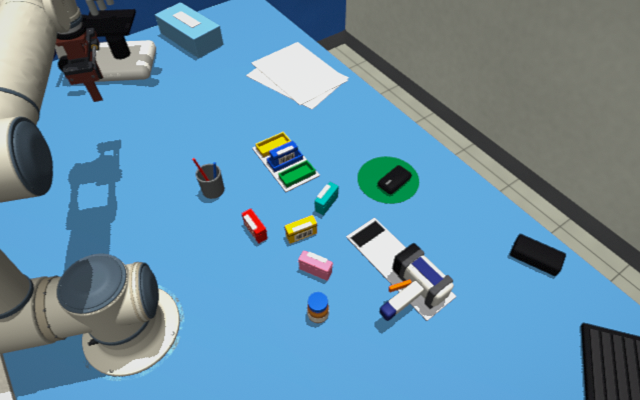

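The case wanted is the yellow one at top (315,233). It could be confused with:
- the yellow bay (181,186)
- pink look-alike (362,246)
- red look-alike (279,273)
- turquoise look-alike (296,184)
- blue case (212,186)

The pad is at (358,173), with the scanner to its right and the trigger at (438,195). The jar is at (405,275) and the pen pot at (194,285). Next I'll measure and make one close crop.

```bash
cat > h.py <<'E'
from station import *
import cv2,numpy as np
from scipy.spatial.transform import Rotation as R
I={n:camera_info(n) for n in("top","side")}
def cast(uv,z,n="top"):
    i=I[n];T=i["world_from_camera"];uv=np.atleast_2d(np.asarray(uv,float))
    d=np.c_[(uv[:,0]-i["cx"])/i["fx"],-(uv[:,1]-i["cy"])/i["fy"],-np.ones(len(uv))]@T[:3,:3].T
    o=T[:3,3]; return (o+d*((z-o[2])/d[:,2])[:,None])[:,:2]
def proj(p,n="top"):
    i=I[n];T=i["world_from_camera"];q=(np.asarray(p)-T[:3,3])@T[:3,:3]
    return i["cx"]-i["fx"]*q[0]/q[2], i["cy"]+i["fy"]*q[1]/q[2]
def hsv(im): return cv2.cvtColor(im,cv2.COLOR_RGB2HSV)
def rng(h,lo,hi): return cv2.inRange(h,np.array(lo),np.array(hi))
def roi(m,box):
    o=np.zeros_like(m);a,b,c,d=box;o[b:d,a:c]=m[b:d,a:c];return o
def rect(m,z,n="top"):
    cs,_=cv2.findContours(m,cv2.RETR_EXTERNAL,cv2.CHAIN_APPROX_NONE);c=max(cs,key=cv2.contourArea)
    # contour runs through pixel centres -> sizes read about one pixel small
    (x,y),(w,h),a=cv2.minAreaRect((cast(c[:,0],z,n)*1000).astype(np.float32))
    a=np.radians(a)
    if w<h: w,h,a=h,w,a+np.pi/2
    a=(a+np.pi/2)%np.pi-np.pi/2   # long axis angle from world x
    return np.array([x,y])/1000,(round(w,1),round(h,1)),a
def down(a): # tool down, tool y (jaws) along world direction angle a+90deg
    return (R.from_euler('z',a)*R.from_rotvec([np.pi,0,0])).as_rotvec()
E
python3 - <<'E'
from h import *
im=cv2.cvtColor(cv2.imread("pics/top0.png"),cv2.COLOR_BGR2RGB);h=hsv(im)
for p in[(312,233),(319,232),(181,186),(241,190),(212,176),(358,173),(390,175),(438,195),(315,215)]:print(p,h[p[1],p[0]])
yw=rng(h,(20,110,90),(36,255,255));wh=rng(h,(0,0,120),(179,70,255))
case=roi(yw|wh,(298,208,332,258)); print("case",rect(case,.05),"yellow only",rect(roi(yw,(298,208,332,258)),.05)[0],"label",rect(roi(wh,(298,208,332,258)),.05)[0])
print("ybay",rect(roi(yw,(165,155,200,215)),.024))
g=rng(h,(45,110,50),(75,255,255));print("gbay",rect(roi(g,(225,155,262,220)),.024))
blk=rng(h,(0,0,0),(179,255,70));print("pad",rect(roi(blk,(345,152,370,195)),.006))
print("rackplate", rect(roi(wh|yw|g|rng(h,(112,120,50),(130,255,255)),(160,150,262,222)),.01))
print("plate",rect(roi(wh|blk,(340,145,410,200)),.006))
c=cv2.resize(im[120:300,160:480],None,fx=2.5,fy=2.5,interpolation=cv2.INTER_CUBIC);cv2.imwrite("pics/crop1.png",c[:,:,::-1])
E
```

```text
(312, 233) [ 29 174 176]
(319, 232) [135   6 179]
(181, 186) [ 30 185 174]
(241, 190) [ 70 154 161]
(212, 176) [129  10 177]
(358, 173) [110  16  49]
(390, 175) [150   6 177]
(438, 195) [ 15 177 166]
(315, 215) [ 26  83 156]
case (array([ 0.45911633, -0.01191143]), (82.3, 33.9), np.float64(-0.18999097743068916)) yellow only [ 0.45833304 -0.01123803] label [ 0.45911633 -0.01191143]
ybay (array([0.56727338, 0.30031934]), (95.7, 48.2), np.float64(-0.05151525602011109))
gbay (array([0.56037299, 0.16081094]), (94.1, 44.7), np.float64(-0.0513890221844413))
pad (array([ 0.59996014, -0.11531753]), (81.5, 33.4), np.float64(0.00829984556696206))
rackplate (array([0.56423535, 0.23111279]), (207.1, 116.9), np.float64(1.519766698199561))
plate (array([ 0.60157294, -0.16112785]), (153.8, 103.2), np.float64(-1.5623867615917666))
```

View pics/crop1.png

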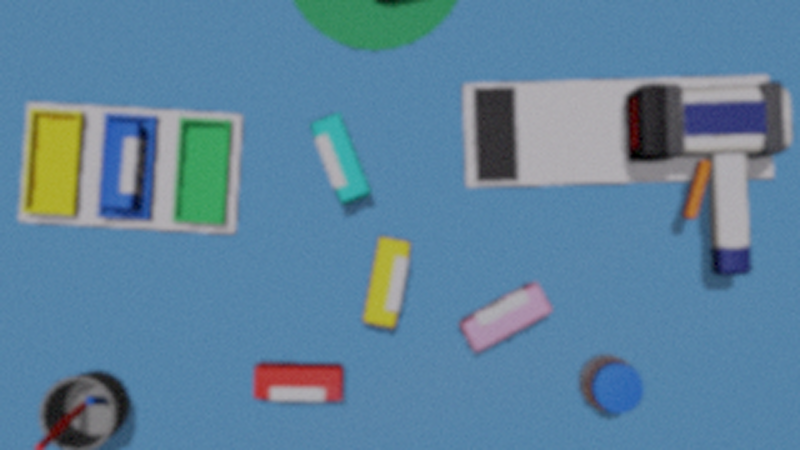

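The crop confirms the yellow case at crop (387,282), with its label on the right, which is −y and already faces the nose's side. The pad is at crop (495,133) and the empty yellow bay at (57,163). Sizes match: case 82x34, bay 96x48, rack 207x117. I'll cross-check against the side view and then grasp.

```bash
python3 - <<'E'
from h import *
im=cv2.cvtColor(cv2.imread("pics/side0.png"),cv2.COLOR_BGR2RGB);h=hsv(im)
for n,p in dict(pad=(.600,-.115,.006),case=(.459,-.012,.05),bay=(.567,.300,.024)).items():print(n,proj(p,"side"))
blk=rng(h,(0,0,0),(179,255,75));yw=rng(h,(20,110,90),(36,255,255))
print("pad side",rect(roi(blk,(345,215,392,255)),.006,"side"))
print("bay side",rect(roi(yw,(245,125,300,160)),.024,"side"))
pos=np.array([.459,-.012]);a=-.19
for k in(a,a+np.pi): print(k,solve_ik([*pos,.15],down(k)))
for nm,p,k in(("pad",(.6,-.115,.041),.008),("bay",(.567,.3,.045),-.05),("trig",(.52,-.32,.053),.008)):
  for kk in(k,k+np.pi): print(nm,solve_ik(p,down(kk)))
E
```

```text
pad (np.float64(367.61682590000396), np.float64(233.5319363215147))
case (np.float64(300.43970908695155), np.float64(223.70863233841786))
bay (np.float64(272.74845827804023), np.float64(142.7025579180077))
pad side (array([ 0.60031885, -0.11494551]), (83.4, 35.0), np.float64(0.031907767864510994))
bay side (array([0.56522974, 0.29564581]), (101.8, 59.4), np.float64(-0.0498643624603714))
-0.19 [-1.00254448e-01 -2.94285834e-01  1.74878138e+00 -4.44089210e-16
  1.68709711e+00  1.66054188e+00]
2.951592653589793 [-0.10025445 -0.29428583  1.74878138  0.          1.68709711 -1.48105077]
pad [-2.45052457e-01  1.71557741e-01  1.49706608e+00 -8.88178420e-16
  1.47296883e+00  1.31774387e+00]
pad [-2.45052457e-01  1.71557741e-01  1.49706608e+00 -4.44089210e-16
  1.47296883e+00 -1.82384878e+00]
bay [ 4.33628331e-01  2.48257862e-01  1.40219306e+00 -4.44089210e-16
  1.49114173e+00  2.05442466e+00]
bay [ 0.43362833  0.24825786  1.40219306  0.          1.49114173 -1.087168  ]
trig [-6.07369153e-01  1.62360358e-01  1.48540111e+00 -8.88178420e-16
  1.49383119e+00  9.55427174e-01]
trig [-6.07369153e-01  1.62360358e-01  1.48540111e+00 -4.44089210e-16
  1.49383119e+00 -2.18616548e+00]
```

The views agree within about 1 mm on the pad. The yellow bay also fits the rack centre plus 70 mm. Grasping now.

```bash
python3 - <<'E'
from h import *
o=down(-.19+np.pi)
gripper_to(.75)
movep([.459,-.012,.16],o)
print(move_straight([.459,-.012,.036],v=.12,guard=8),get_tool_pos())
gripper_to(0.2); print("gap mm",get_finger_gap()*88,get_ft_force(),get_tool_pos())
move_straight([.459,-.012,.14],v=.12)
print("gap mm",get_finger_gap()*88,get_time())
im=camera("side");cv2.imwrite("pics/s1.png",cv2.resize(im[130:280,230:430],None,fx=3,fy=3)[:,:,::-1])
E
```

```text
False [ 0.45961941 -0.01204228  0.03696342]
gap mm 30.000905793048073 [-0.7646743  -1.04197763  0.17238189] [ 0.45902781 -0.01204827  0.0360829 ]
gap mm 30.13954315101029 5.7667
```

View pics/s1.png

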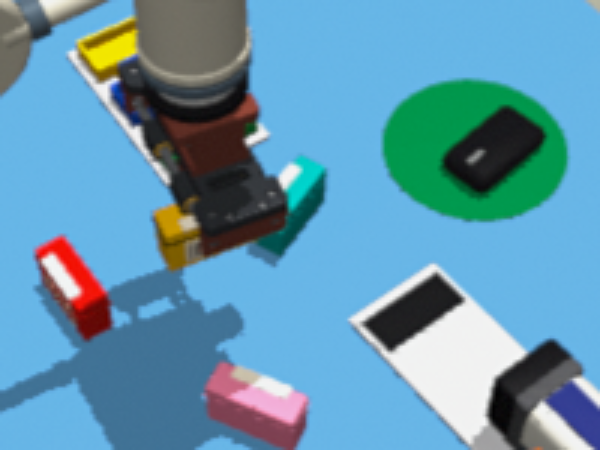

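The case is held at a 30 mm gap and hangs clear, at crop (190,235). Placing it on the pad.

```bash
python3 - <<'E'
from h import *
o=down(.008+np.pi); p=(.600,-.115)
movep([*p,.12],o)
move_straight([*p,.056],v=.12)
print(move_straight([*p,.0405],v=.02,guard=4),get_tool_pos(),get_ft_force(),get_finger_gap()*88)
gripper_to(.6); sleep(.2)
move_straight([*p,.16],v=.15)
movep([.50,.05,.24],o)
print(get_time())
im=camera("top");cv2.imwrite("pics/t2f.png",im[:,:,::-1]);cv2.imwrite("pics/t2.png",cv2.resize(im[130:250,320:500],None,fx=4,fy=4)[:,:,::-1])
h=hsv(im);yw=rng(h,(20,110,90),(36,255,255))
# yellow part of top incl. label
wh=rng(h,(0,0,110),(179,70,255))
print(rect(roi(yw,(340,140,385,205)),.056))
E
```

```text
True [ 0.59989992 -0.11501676  0.04207655] [ 1.9656134  -0.87580191  3.29864417] 29.72752322732733
10.45
(array([ 0.59797662, -0.11160857]), (80.3, 29.7), np.float64(0.0023812743312214835))
```

View pics/t2.png

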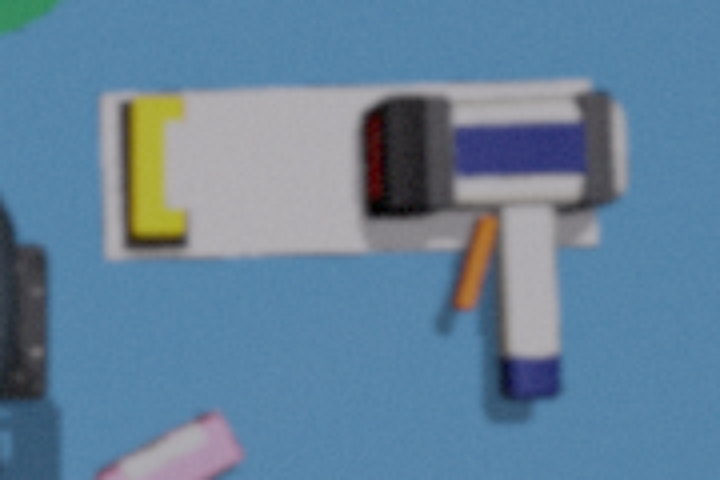

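The case is upright on the pad, at crop (160,168). Its label (right side) faces the nose, and it is within about 1 mm of the pad centre after correcting for parallax. Next I'll check the grip position by its white top face.

```bash
python3 - <<'E'
from h import *
im=cv2.cvtColor(cv2.imread("pics/t2f.png"),cv2.COLOR_BGR2RGB);h=hsv(im)
wh=rng(h,(0,0,130),(179,60,255))
print("grip z.07",rect(roi(wh,(440,195,465,218)),.07))
print("trigger z.065",rect(roi(rng(h,(5,120,90),(19,255,255)),(425,175,450,215)),.065))
y=.008;Rm=np.array([[np.cos(y),-np.sin(y)],[np.sin(y),np.cos(y)]])
for s in((-40,-100),(-40,-95),(-40,-59)):print(s,np.array([.6,-.115])+Rm@(np.array(s)/1e3-[.04,.105]))
E
```

```text
grip z.07 (array([ 0.52010748, -0.32188071]), (49.5, 29.5), np.float64(0.006972573933342385))
trigger z.065 (array([ 0.54531348, -0.29189505]), (53.3, 10.7), np.float64(-0.3283312770998359))
(-40, -100) [ 0.52164254 -0.32063343]
(-40, -95) [ 0.52160254 -0.31563359]
(-40, -59) [ 0.52131455 -0.27963475]
```

The grip measures within 1.3 mm of the prediction. Squeezing the trigger.

```bash
python3 - <<'E'
from h import *
o=down(.008+np.pi)
gripper_to(1.0)
movep([.5215,-.310,.18],o)
print("guard",move_straight([.5215,-.310,.053],v=.12,guard=8),get_tool_pos())
move_straight([.5215,-.316,.053],v=.05)
gripper_to(.40); print("gap",get_finger_gap()*88,get_ft_force(),get_time())
sleep(.7); print("gap",get_finger_gap()*88,get_ft_force())
im=camera("side");cv2.imwrite("pics/s3.png",cv2.resize(im[200:330,330:480],None,fx=4,fy=4)[:,:,::-1])
E
```

```text
guard False [ 0.52202938 -0.31036397  0.05419462]
gap 39.3953970065309 [ -0.87548243 -12.43087095  -6.03444843] 14.8833
gap 39.75899377307693 [ -0.15921138 -11.60799959  -5.76171844]
```

View pics/s3.png

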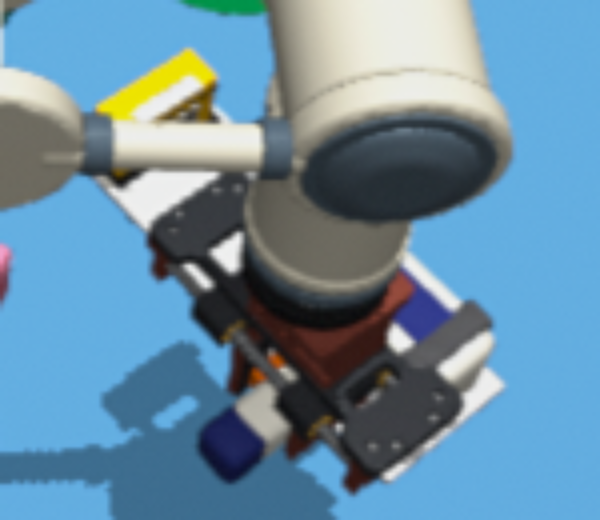

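The gap is 39.8 mm, so the trigger is fully in at (265,370), and the case is still standing at (160,100). Releasing and checking.

```bash
python3 - <<'E'
from h import *
o=down(.008+np.pi)
gripper_to(1.0); sleep(.2)
move_straight([.5215,-.310,.053],v=.05)
move_straight([.5215,-.310,.18],v=.15)
movep([.50,.05,.24],o); print(get_time(),get_ft_force())
im=camera("top");cv2.imwrite("pics/t4.png",cv2.resize(im[130:250,320:500],None,fx=4,fy=4)[:,:,::-1])
h=hsv(im)
print("trigger z.065",rect(roi(rng(h,(5,120,90),(19,255,255)),(425,175,450,215)),.065))
print("case",rect(roi(rng(h,(20,110,90),(36,255,255)),(340,140,385,205)),.056))
E
```

```text
19.35 [ 0.32032258 -0.19423622 -0.66260842]
trigger z.065 (array([ 0.54519861, -0.29223224]), (53.3, 11.4), np.float64(-0.3283312770998359))
case (array([ 0.5979707 , -0.11160859]), (80.3, 29.7), np.float64(0.0023812743312214835))
```

The trigger has sprung back (same pose as before) and the case hasn't moved. Picking it up and filing it.

```bash
python3 - <<'E'
from h import *
o=down(.008+np.pi); p=(.600,-.115)
gripper_to(.65)
movep([*p,.14],o)
print(move_straight([*p,.042],v=.12,guard=8))
gripper_to(.2); print("gap",get_finger_gap()*88)
move_straight([*p,.16],v=.12)
b=(.5675,.3005); ob=down(-.0515+np.pi)
movep([*b,.16],ob); print("gap",get_finger_gap()*88)
move_straight([*b,.075],v=.12); 
print(move_straight([*b,.0445],v=.02,guard=4),get_tool_pos(),get_ft_force(),get_time())
im=camera("side");cv2.imwrite("pics/s5.png",cv2.resize(im[90:210,200:360],None,fx=4,fy=4)[:,:,::-1])
E
```

```text
False
gap 29.79585942896595
gap 30.198045169180197
True [0.56744259 0.30051279 0.04634419] [-1.08538051 -0.2844375   4.37990677] 27.275
```

View pics/s5.png

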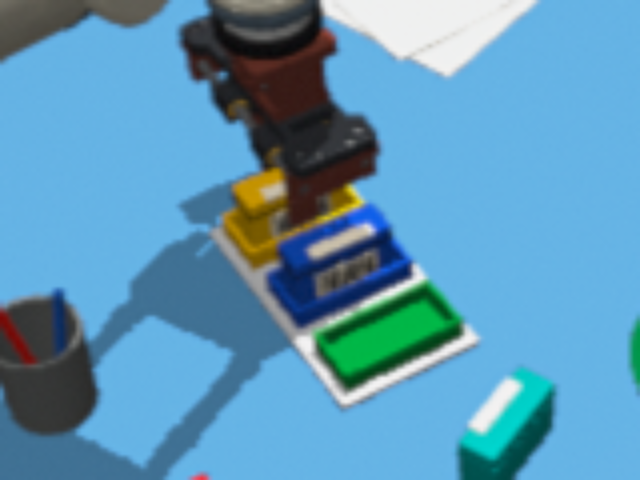

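Contact came at TCP z 46.3 mm (46 expected on the floor), and the case is in the yellow bay at (270,205). Letting go and retreating.

```bash
python3 - <<'E'
from h import *
b=(.5675,.3005)
gripper_to(.55); sleep(.2)
move_straight([*b,.20],v=.12)
movep([.50,.0,.25],down(np.pi)); sleep(.3); print(get_time(),get_ft_force())
im=camera("top");h=hsv(im)
print("trigger",rect(roi(rng(h,(5,120,90),(19,255,255)),(425,175,450,215)),.065)[::2])
s=camera("side")
a=cv2.resize(im[140:230,150:270],None,fx=4,fy=4);c=cv2.resize(s[110:200,240:360],None,fx=4,fy=4)
cv2.imwrite("pics/f.png",np.vstack([a,c])[:560][:,:,::-1] if 0 else np.hstack([a[:, :400],c[:, :400]])[:,:,::-1])
E
```

```text
30.9667 [0.25421199 0.62539118 0.50956042]
trigger (array([ 0.54484595, -0.29211209]), np.float64(-0.3283312770998359))
```

View pics/f.png

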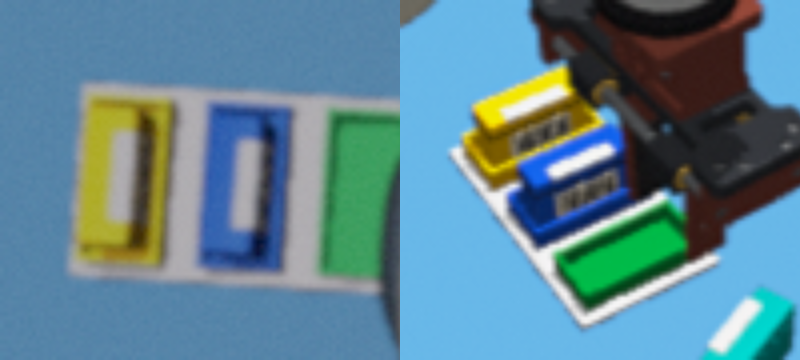

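The case stands upright inside the yellow bay in both views (left panel (120,180), right panel (530,120)). It sits like the blue case does in its own bay, and the arm is clear.

```bash
python3 -c "
from station import *
print(sign_off())"
```

```text
the job is handed in; nothing more can be done
None
```

The yellow case is booked in and filed, and I handed the job in at about 31 s of robot time. The sign-off gives no verdict.

- **Pad:** I set the case down with its label facing the nose. After correcting for parallax it measured within about 1 mm of the pad centre. It was in the same place after the trigger squeeze.
- **Trigger:** I held it in for about 0.7 s with the fingers 39.8 mm apart, against 40 mm for fully squeezed. Afterwards the images showed it back at its rest pose.
- **Bay:** The case touched down at TCP height 46.3 mm, where 46 mm was expected for the bay floor. Both final views show it upright in the yellow bay and let go, with the arm clear.
- **Objects to leave:** The blue case looked undisturbed in the last picture. I did not re-measure it, the jar, the pen pot or the mouse; the arm kept clear of them and no guarded approach met an unexpected contact.
- **Disagreement:** The side view put the bay about 5 mm off in y, because its mask included the bay walls. I used the top view, which agreed with the rack geometry to about 1 mm.

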